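# Trace the marked escape route on the plan board

## Robot

A 6-joint arm with a two-finger parallel gripper is mounted at the origin on the work surface. World frame = base frame: x ahead of the robot, y to its left, z up, the work surface at z = 0. Lengths are in m, angles in degrees, forces in N, time in s.
With the tool pointing down it reaches from about 0.325 to 0.925 m from the base axis. Payload 3.1 kg.
Tool frame: the origin (TCP) lies on the centre line of the jaws, within the pads' length; the fingertips stand 8 mm ahead of it and the grasp point (between the pads) lies 11 mm behind it; y points along the fingers, z is the direction in which the jaws open and shut, and the axes are right-handed (so a half turn about y gives the same grasp; the last joint's range is limited). The gripper opens to 85 mm and grips with 20 to 120 N. Pads are 22 mm wide; open, the fingers measure 114 mm over their backs; the gripper's body (76 mm by 85 mm) begins 54 mm behind the grasp point. The pads swing forward as they close: fully open they stand 13 mm farther back than shut.
Start: joints at [60.092, 12.427, 92.441, -0, 75.132, -6.429], TCP at [0.249, 0.573, 0.201] pointing down, gripper open.
Joint ranges: [-157.48, 157.48], [-44.54, 120.13], [17.64, 146.25], [-64.5, 244.5], [7.68, 150.69], [-147.95, 147.95]. Speed limits (degrees/s): [159.86, 159.86, 180, 180, 180, 180].

## Interface

Orientations are given as a 3x3 rotation matrix whose columns are the frame's x, y, z axes.
In Python, from station import * gives the robot as it stands.
- The arm moves only by the tool move_arm, never from a script. Its argument "steps" is a list of rows, each a list of 5 numbers: the opening, from 0 (shut) to 1 (fully open), then the shift along the world's x, y, z as a fraction of full scale, then the turn about the world's z as a fraction of full scale. A call has 1 to 8 rows; each row shifts and turns the commanded pose from where the row before left it; what a row does not reach is not made up. Full scale, the value 1, is 0.25 m for a shift and 60 degrees for a turn. A row lasts 1/8 s, in which the tool goes at most 62.5 mm and 10.7 degrees, less where a joint would pass 70% of its speed; a pose out of reach is approached as far as the arm can. A call with a number of a shift or a turn outside -1 to 1 is refused whole. A call with a gripper value outside its range is refused whole. The fingers move at their own pace and stop on an object; "newtons" is the grip in N (left out, the last holds). Time passes only in rows, so rows that do not move let the fingers close. It gives the time, the measured TCP pose, the force and the opening at its end, in the units of the state.
- observe(): the state, without advancing time (a new reading comes with each control period).
- camera(name): name is "scene" or "top" or "wrist"; returns a dict with "frame" (480x640x3 uint8, blue, green, red), "vertical_fov" (degrees; the focal length in pixels is half the picture's height over the tangent of half this angle, whatever the lens; pixels are square), "cx", "cy" (the principal point, pixels), "distortion" ([k1, k2, p1, p2, k3] as OpenCV has them; the pictures are not rectified), "origin" and "attitude" of the camera in the world; the wrist camera has in their place "hand_eye" (4x4, takes a point from camera to tool coordinates, whose origin is the TCP and whose axes are the tool frame's). Camera axes: x right, y down, z forward; pixel columns grow to the right and rows downward; lengths in m; the calibration is good to about 2 mm. A picture is of the moment at which its call begins: read the wrist's pose just before it. There is no depth.
- finish_job(): hands the job in, once; it reports no verdict.
The state is a dict: "time": time; "joints": joint angles; "dq": joint speeds; "tau": joint torques, N m; "ee_pos": TCP position; "eef_rot": TCP orientation; "ft_force": force on the tool from outside, world axes, zero at the start; "moment": the same for the moment, N m; "grip_width": finger opening in m.
Only numpy, scipy, OpenCV 4.12 (cv2) and the standard library are available. Lean on these libraries where they do the work, as an engineer would, in place of code of your own. Each camera call takes 0.05 s, during which the arm holds its last target.

## Task

Demonstrate the marked escape route on the plan board with your fingertips: press the round start pad and let it up, then slowly follow the row of steel counters one after another, close above them (no more than a finger's width) or barely touching, skipping none, all the way to the other end of the board, and finally press the square finish pad and keep it held down; the program finishes while holding it. Press gently, and leave the loose counters and everything else on the desk where they are: nothing is picked up or pushed away.

Things in the scene. Friction and masses are not known exactly. Their poses are not given: they have to be found in the camera images.
- board: fixed pale plan board with ruled squares, 240 mm (its x) by 400 mm (its y), 12 mm thick, lying flat on the desk; origin at the centre of its underside, z up. A pad stands near each end of its y axis, 155 mm from the centre; either may be at either end, and the row of counters wanders between them. Keep the fingers pointing down, their middle above what is touched or followed.
- start_base: start pad's round black housing, 48 mm across, 12 mm high, fixed on the board; origin at the centre of its underside; carries the round pad
- finish_base: finish pad's square black housing, 46 x 46 x 12 mm, fixed on the board; origin at the centre of its underside; carries the square pad
- start_top (a point): centre of the top face of the ROUND grey start pad, 38 mm across, which stands 8 mm above its housing (top 32 mm above the desk when up); moves down with it
- start (a joint): how far the round start pad is pressed down, 0 (up) to 0.006 m; a spring of about 0.5 N at first to 4 N fully down brings it back up; it counts as pressed from 0.003
- finish_top (a point): centre of the top face of the SQUARE grey finish pad, 36 x 36 mm, which stands 8 mm above its housing (top 32 mm above the desk when up); moves down with it
- finish (a joint): how far the square finish pad is pressed down, 0 (up) to 0.006 m; a spring of about 0.5 N at first to 4 N fully down brings it back up; it counts as pressed from 0.003
- counter1: loose dark steel counter, a 25 g disc 24 mm across and 9 mm high lying on the board (top 21 mm above the desk); number 1 of the row of six counted from the board's -y end; neighbours are 30 to 65 mm apart; origin at the centre of its underside
- counter2: loose dark steel counter, a 25 g disc 24 mm across and 9 mm high lying on the board (top 21 mm above the desk); number 2 of the row of six counted from the board's -y end; neighbours are 30 to 65 mm apart; origin at the centre of its underside
- counter3: loose dark steel counter, a 25 g disc 24 mm across and 9 mm high lying on the board (top 21 mm above the desk); number 3 of the row of six counted from the board's -y end; neighbours are 30 to 65 mm apart; origin at the centre of its underside
- counter4: loose dark steel counter, a 25 g disc 24 mm across and 9 mm high lying on the board (top 21 mm above the desk); number 4 of the row of six counted from the board's -y end; neighbours are 30 to 65 mm apart; origin at the centre of its underside
- counter5: loose dark steel counter, a 25 g disc 24 mm across and 9 mm high lying on the board (top 21 mm above the desk); number 5 of the row of six counted from the board's -y end; neighbours are 30 to 65 mm apart; origin at the centre of its underside
- counter6: loose dark steel counter, a 25 g disc 24 mm across and 9 mm high lying on the board (top 21 mm above the desk); number 6 of the row of six counted from the board's -y end; neighbours are 30 to 65 mm apart; origin at the centre of its underside
- eraser: bystander, not to be moved: rubber eraser 22 x 52 x 12 mm lying on the near part of the board beside the row; origin at the centre of its underside
- corrector: bystander, not to be moved: small bottle, 28 mm across and 65 mm high, standing on the far part of the board beside the row; origin at the centre of its underside
- stapler: bystander, not to be moved: black stapler 150 mm (its x) x 36 x 46 mm on the desk just past the board's +y end; origin at the centre of its underside
- mug: bystander, not to be moved: white mug, 80 mm across, 90 mm high, handle at its +y, on the desk beyond the board's far edge; origin at the centre of its underside
- tape: bystander, not to be moved: roll of tape lying flat, 64 mm across, 19 mm high, on the desk beyond the board's far edge; origin at the centre of its underside
- punch: bystander, not to be moved: black hole punch 110 x 100 x 56 mm on the desk just past the board's -y end; origin at the centre of its underside

How it is judged:
By the outcome, as a careful person would: the job done as asked, in the order asked, and still so for the second after the job is handed in, while the arm keeps its last pose, push and grip.
It also fails if it takes over 51 s, if anything falls off the work surface, if the arm or the gripper's body presses on something with over 40 N, if the wrist force passes 120 N, or if a joint passes its speed limit or range.

## Working session

There is one attempt and no reset: what is moved stays moved. The work goes in short steps, Python scripts to look and compute and a tool call to move; the robot and the scene stay as the last step left them, time stands still between calls to the robot, and variables do not carry over. Pictures are saved under pics/ and viewed, and the job is handed in when it is done.

Besides the shell and the picture viewer there is one more tool, called by a JSON object that holds its "fn" and its "kwargs", one argument or row to a line. move_arm: Moves the arm, as the interface text tells. Its arguments: {"type":"object","properties":{"steps":{"type":"array"},"newtons":{"type":"number"}},"required":["steps"]}

```bash
ls; mkdir -p pics; python3 - <<'E'
from station import *
import cv2,pickle
s=observe();print(s)
d={}
for n in("scene","top","wrist"):
    c=camera(n);d[n]=c;cv2.imwrite(f"pics/{n}0.png",c["frame"]);print(n,{k:v for k,v in c.items() if k!="frame"})
pickle.dump((s,d),open("c0.pkl","wb"))
E
```

```text
pics
{'time': 0.0, 'joints': array([ 6.00910212e+01,  1.24781791e+01,  9.25295411e+01, -1.14834199e-03,
        7.51314470e+01, -6.43045238e+00]), 'dq': array([ 0.01381506,  0.03193729, -0.08440379, -0.01797729, -0.06763479,
        0.04309453]), 'tau': array([ 5.24656607e-04, -3.96829247e+01, -3.03862202e+01, -3.04210903e-05,
        9.54628398e-03, -3.81910866e-06]), 'ee_pos': array([0.24855894, 0.572474  , 0.20004328]), 'eef_rot': array([[ 9.17211363e-01, -1.19432729e-03,  3.98399159e-01],
       [-3.98400869e-01, -2.11509532e-03,  9.17208959e-01],
       [-2.52795497e-04, -9.99997050e-01, -2.41581049e-03]]), 'ft_force': array([ 0.58732166, -0.06478237,  0.09120488]), 'moment': array([-0.0353133 , -0.02383009,  0.03774234]), 'grip_width': 0.08502075739192325}
scene {'vertical_fov': 42.481947062578655, 'cx': 323.2918658408776, 'cy': 239.04881993354132, 'distortion': array([0.07276249, 0.        , 0.        , 0.        , 0.        ]), 'origin': array([1.32106644, 0.12082687, 0.95758997]), 'attitude': array([[-0.11124005,  0.7808088 , -0.61478717],
       [ 0.99378829,  0.08538252, -
[... 288 characters left out ...]
68281]), 'attitude': array([[ 0.01617209, -0.99867572,  0.04883923],
       [-0.99978532, -0.0167842 , -0.01214909],
       [ 0.01295273, -0.04863227, -0.99873276]])}
wrist {'vertical_fov': 65.1743170950465, 'cx': 317.81878021637465, 'cy': 236.4159648569858, 'distortion': array([-0.03262237,  0.        ,  0.        ,  0.        ,  0.        ]), 'hand_eye': array([[ 4.48101336e-04,  9.46233402e-01,  3.23484386e-01,
        -8.26795454e-02],
       [-5.84665467e-04, -3.23484115e-01,  9.46233420e-01,
        -1.72728922e-01],
       [ 9.99999729e-01, -6.13138609e-04,  4.08276330e-04,
         8.22968264e-04],
       [ 0.00000000e+00,  0.00000000e+00,  0.00000000e+00,
         1.00000000e+00]])}
```

View pics/top0.png

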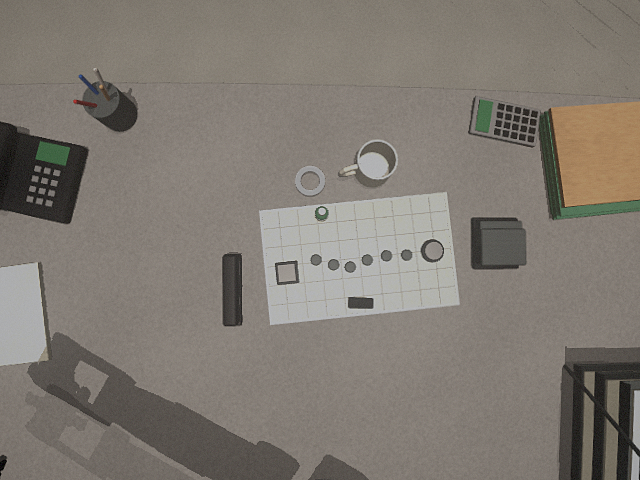

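View pics/scene0.png

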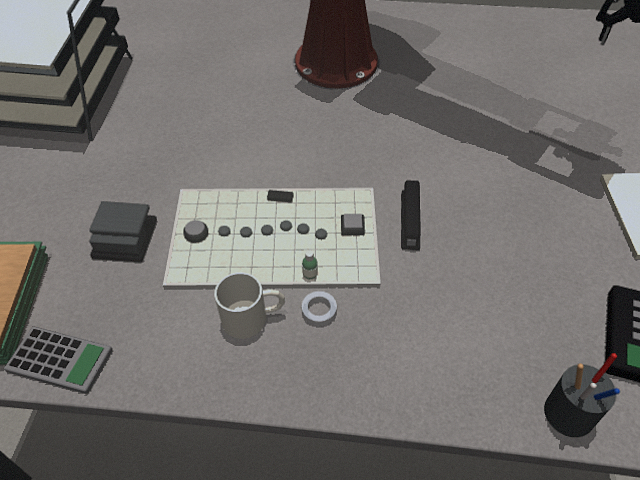

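View pics/wrist0.png

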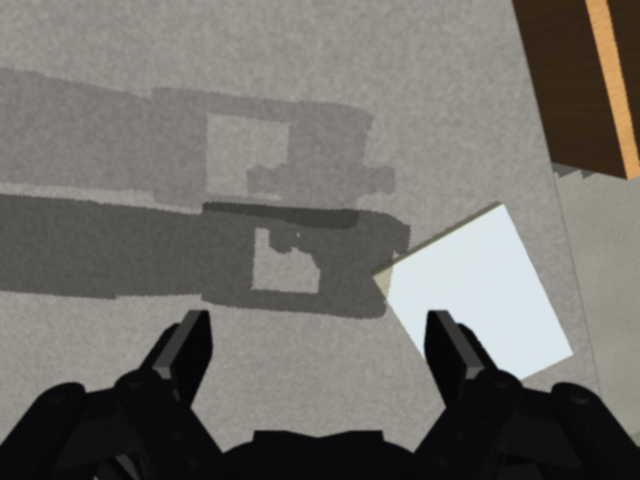

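The top picture shows the round start pad at (432,250), the square finish pad at (287,272), and the six counters between them, running from (406,255) to (316,260). The eraser is at (360,303) and the corrector bottle at (321,213).

```bash
cat > h.py <<'E'
import numpy as np,cv2
def K(c):
    f=c["frame"].shape[0]/2/np.tan(np.radians(c["vertical_fov"]/2))
    return np.array([[f,0,c["cx"]],[0,f,c["cy"]],[0,0,1]])
def ray(c,uv,R=None,o=None):
    p=cv2.undistortPoints(np.array([[uv]],float),K(c),c["distortion"])[0,0]
    R=c["attitude"] if R is None else R
    o=c["origin"] if o is None else o
    return o,R@np.array([p[0],p[1],1])
def onz(c,uv,z,R=None,o=None):
    o,d=ray(c,uv,R,o);return o+d*(z-o[2])/d[2]
def wpose(c,s):
    H=c["hand_eye"];return s["eef_rot"]@H[:3,:3], s["ee_pos"]+s["eef_rot"]@H[:3,3]
E
python3 - <<'E'
from h import *
import pickle
s,d=pickle.load(open("c0.pkl","rb"))
c=d["top"];g=cv2.cvtColor(c["frame"],cv2.COLOR_BGR2GRAY)
x0,y0,x1,y1=262,195,455,322
m=(g<140).astype(np.uint8);m[:y0]=0;m[y1:]=0;m[:,:x0]=0;m[:,x1:]=0
n,l,st,ce=cv2.connectedComponentsWithStats(m)
for i in range(1,n):
    if st[i,4]>30: print(st[i],ce[i].round(1),onz(c,ce[i],.0165).round(4),onz(c,ce[i],.024).round(4))
cn=[(260.5,210.5),(447,192.5),(459.5,304),(269.5,324.5)]
for p in cn: print(onz(c,p,.012).round(4))
cv2.imwrite("pics/crop.png",cv2.resize(c["frame"][180:335,210:465],None,fx=3,fy=3,interpolation=cv2.INTER_CUBIC))
cv2.imwrite("pics/crops.png",cv2.resize(d["scene"]["frame"][170:300,155:395],None,fx=3.3,fy=3.3,interpolation=cv2.INTER_CUBIC))
E
```

```text
[ 262  195  144   15 1118] [311.4 199.6] [0.6959 0.0378 0.0165] [0.6948 0.0377 0.024 ]
[447 195   8  60 240] [451.9 215.6] [ 0.6677 -0.2597  0.0165] [ 0.6668 -0.2574  0.024 ]
[315 206  14  16 124] [321.  213.8] [0.6661 0.0171 0.0165] [0.6652 0.0172 0.024 ]
[420 239  24  24 259] [431.5 250.3] [ 0.5937 -0.2161  0.0165] [ 0.5934 -0.2142  0.024 ]
[401 249  12  12 103] [406.1 254.7] [ 0.5835 -0.1625  0.0165] [ 0.5833 -0.161   0.024 ]
[262 250   7  72 284] [264. 296.] [0.493  0.1327 0.0165] [0.4935 0.1318 0.024 ]
[381 250  11  12 104] [386.  255.4] [ 0.5814 -0.1201  0.0165] [ 0.5811 -0.1189  0.024 ]
[310 254  12  12 103] [315.7 259.3] [0.5708 0.0267 0.0165] [0.5706 0.0267 0.024 ]
[361 254  12  12 104] [366.9 259.5] [ 0.5721 -0.0801  0.0165] [ 0.5719 -0.0793  0.024 ]
[328 259  12  12 107] [333.1 264.2] [ 0.5612 -0.0098  0.0165] [ 0.5611 -0.0095  0.024 ]
[275 260  25  25 249] [287.4 272.2] [0.5431 0.0851 0.0165] [0.5432 0.0846 0.024 ]
[344 261  12  12 104] [349.9 266.5] [ 0.5569 -0.0448  0.0165] [ 0.5569 -0.0442  0.024 ]
[348 297  26  12 299] [360.2 302.6] [ 0.4823 -0.0674  0.0165] [ 0.4829 -0.0666  0.024 ]
[ 307  306  148   16 1208] [403.8 316.2] [ 0.4553 -0.1587  0.0165] [ 0.4561 -0.1573  0.024 ]
[0.6716 0.1445 0.012 ]
[ 0.7175 -0.2505  0.012 ]
[ 0.4815 -0.2779  0.012 ]
[0.4336 0.1206 0.012 ]
```

View pics/crop.png

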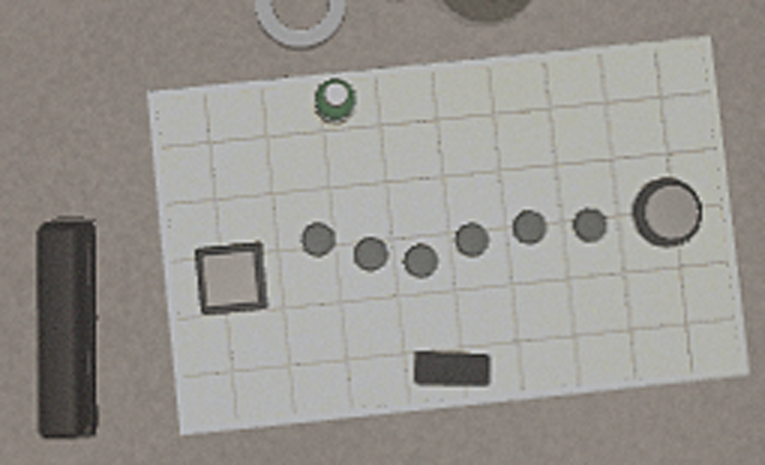

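View pics/crops.png

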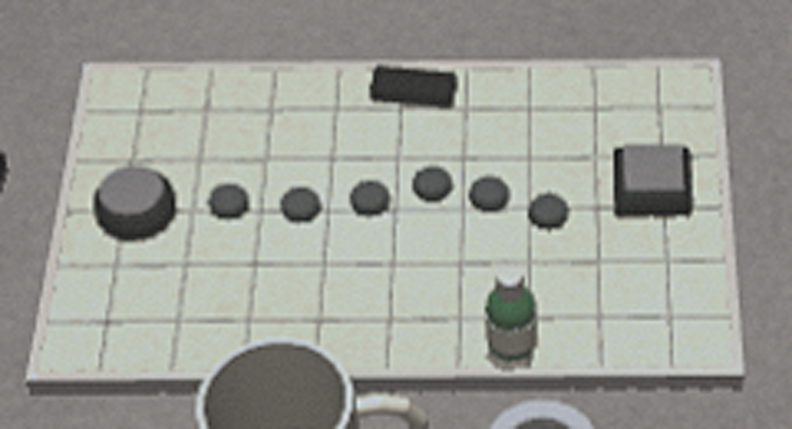

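The board is turned about 7°. I'll shut the fingers and travel over the board at height for a closer look.

{"fn": "move_arm", "kwargs": {
  "steps": [
    [0,0.04,-0.08,0,0],
    [0,0.08,-0.16,0,0],
    [0,0.1,-0.2,0,0],
    [0,0.1,-0.2,0,0],
    [0,0.1,-0.2,0,0],
    [0,0.1,-0.2,0,0],
    [0,0.1,-0.2,0,0],
    [0,0.1,-0.2,0,0]
  ],
  "newtons": 20
}}

```text
time: 1.15
ee_pos: [0.4292, 0.2104, 0.2014]
eef_rot: [[0.917, 0.001, 0.399], [-0.399, -0.0, 0.917], [0.001, -1.0, -0.0]]
ft_force: [1.2, 0.2, 0.2]
grip_width: -0.0003
```

{"fn": "move_arm", "kwargs": {
  "steps": [
    [0,0.1,-0.2,0,0],
    [0,0.1,-0.2,0,0],
    [0,0.1,-0.2,0,0],
    [0,0.1,-0.2,0,0],
    [0,0.08,-0.16,0,0],
    [0,0.04,-0.08,0,0],
    [0,0.02,-0.04,0,0],
    [0,0,0,0,0]
  ]
}}

```text
time: 2.15
ee_pos: [0.5636, -0.0565, 0.2012]
eef_rot: [[0.917, -0.001, 0.399], [-0.399, 0.001, 0.917], [-0.001, -1.0, 0.0]]
ft_force: [-0.6, 0.9, 0.7]
grip_width: 0.0003
```

```bash
python3 - <<'E'
from station import *
import cv2,pickle
s=observe();print(s)
c=camera("wrist");cv2.imwrite("pics/wrist1.png",c["frame"])
pickle.dump((s,c),open("w1.pkl","wb"))
E
```

```text
{'time': 2.15, 'joints': array([-1.28388670e+01,  5.37157044e+00,  1.00465169e+02,  2.39384013e-02,
        7.42077375e+01, -7.93522464e+01]), 'dq': array([ 1.28650914, -0.52485866,  0.75456412,  0.41623995,  0.3316931 ,
        0.30129605]), 'tau': array([-7.54044559e-01, -3.39608717e+01, -3.04672837e+01, -8.24020430e-02,
       -5.53667452e-02, -2.64460186e-02]), 'ee_pos': array([ 0.56359606, -0.05651515,  0.20123999]), 'eef_rot': array([[ 9.17107500e-01, -6.67507192e-04,  3.98639421e-01],
       [-3.98639101e-01,  5.64473015e-04,  9.17107708e-01],
       [-8.37197187e-04, -9.99999618e-01,  2.51587969e-04]]), 'ft_force': array([-0.64589023,  0.85082839,  0.74937015]), 'moment': array([ 0.00527239,  0.06254095, -0.01272426]), 'grip_width': 0.0003100728571713653}
```

View pics/wrist1.png

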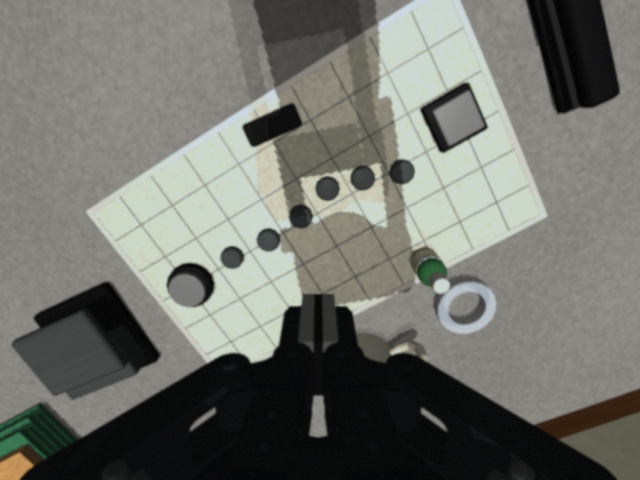

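The wrist picture shows the whole board. The start pad top is at about (186,285), the finish pad top at about (457,116), and the counters run from (232,257) to (402,171). The closed fingertips are at (318,295).

```bash
python3 - <<'E'
from h import *
import pickle
s,c=pickle.load(open("w1.pkl","rb"))
R,o=wpose(c,s)
g=cv2.cvtColor(c["frame"],cv2.COLOR_BGR2GRAY)
cc=[(232,257),(268,239),(300,216),(327,188),(363,177),(402,171)]
for p in cc:
    x0,y0=p[0]-16,p[1]-16
    w=g[y0:y0+32,x0:x0+32]
    m=(w<75).astype(np.uint8)
    n,l,st,ce=cv2.connectedComponentsWithStats(m)
    i=1+np.argmax(st[1:,4]);print(st[i],(ce[i]+[x0,y0]).round(1),onz(c,ce[i]+[x0,y0],.0165,R,o).round(4))
for nm,p in [("start",(188,285.5)),("fin",(455,117))]:
    x0,y0=int(p[0])-40,int(p[1])-40
    w=g[y0:y0+80,x0:x0+80]
    cv2.imwrite(f"pics/{nm}.png",cv2.resize(c["frame"][y0:y0+80,x0:x0+80],None,fx=6,fy=6,interpolation=cv2.INTER_CUBIC))
    m=((w>75)&(w<150)).astype(np.uint8)
    n,l,st,ce=cv2.connectedComponentsWithStats(m,connectivity=4)
    for i in range(1,n):
        if st[i,4]>100: print(nm,st[i],(ce[i]+[x0,y0]).round(1),onz(c,ce[i]+[x0,y0],.032,R,o).round(4))
# board corners on top
for p in [(87,212),(546,216),(460,0)]: print(onz(c,p,.012,R,o).round(4))
# project tip
for d in (0,.008):
    P=s["ee_pos"]+s["eef_rot"]@np.array([0,d,0]);print(cv2.projectPoints((R.T@(P-o)).reshape(1,3),np.zeros(3),np.zeros(3),K(c),c["distortion"])[0].ravel())
    for dx in(-.011,.011):
      P=s["ee_pos"]+s["eef_rot"]@np.array([dx,d,0]);print(cv2.projectPoints((R.T@(P-o)).reshape(1,3),np.zeros(3),np.zeros(3),K(c),c["distortion"])[0].ravel())
a=np.hstack([cv2.imread("pics/start.png"),cv2.imread("pics/fin.png")[:,:300]]);cv2.imwrite("pics/pads.png",a[:,:790])
E
```

```text
[  6   6  21  20 322] [232.1 256.5] [ 0.5849 -0.1606  0.0165]
[  6   6  22  20 295] [268.5 239. ] [ 0.5828 -0.118   0.0165]
[  6   4  22  24 411] [300.2 215.8] [ 0.5734 -0.0787  0.0165]
[  6   5  22  23 388] [327.1 187.9] [ 0.5584 -0.0434  0.0165]
[  5   4  22  25 419] [362.2 177.1] [ 0.5621 -0.0085  0.0165]
[  2   5  25  24 386] [399.9 171.6] [0.5715 0.0264 0.0165]
start [ 18  29  39  33 966] [186. 290.] [ 0.5945 -0.215   0.032 ]
start [  0  47  27  33 452] [156.5 313.4] [ 0.6058 -0.2572  0.032 ]
fin [  5   5  51  32 112] [444.1  93.9] [0.52   0.0819 0.032 ]
fin [  18   13   51   56 1678] [458.4 117.7] [0.5437 0.0875 0.032 ]
[ 0.4847 -0.275   0.012 ]
[0.6738 0.1488 0.012 ]
[0.4548 0.124  0.012 ]
[316.0669734  280.53940749]
[316.02311809 260.45748484]
[316.10949428 299.86039392]
[316.1249372  273.94391175]
[316.08396543 254.51862711]
[316.16471558 292.66394683]
```

View pics/start.png

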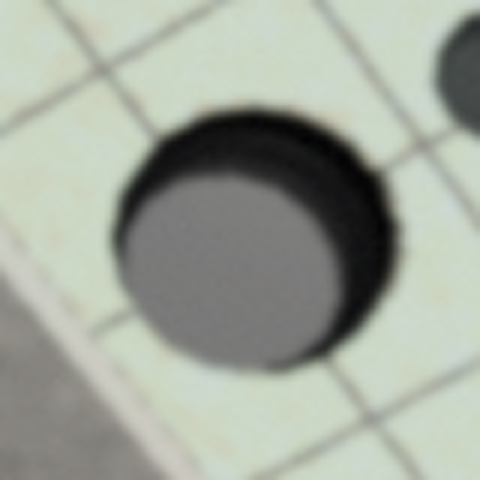

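View pics/fin.png

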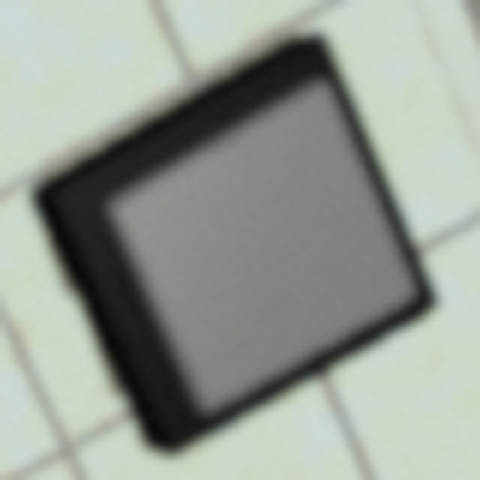

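```bash
python3 - <<'E'
from h import *
import pickle
s,c=pickle.load(open("w1.pkl","rb"))
H=c["hand_eye"]
for y in(-.06,-.04,-.02,-.011,0,.008):
  r=[]
  for x in(-.011,0,.011):
    P=H[:3,:3].T@(np.array([x,y,0])-H[:3,3]);u=cv2.projectPoints(P.reshape(1,3),np.zeros(3),np.zeros(3),K(c),c["distortion"])[0].ravel();r.append((x,u.round(0).tolist()))
  print(y,r)
im=np.clip(cv2.resize(c["frame"][230:480,200:440],None,fx=3,fy=3*.8,interpolation=cv2.INTER_CUBIC).astype(float)*2.0,0,255)
cv2.imwrite("pics/tips.png",im)
E
```

```text
-0.06 [(-0.011, [315.0, 327.0]), (0, [315.0, 354.0]), (0.011, [316.0, 379.0])]
-0.04 [(-0.011, [316.0, 299.0]), (0, [316.0, 323.0]), (0.011, [316.0, 346.0])]
-0.02 [(-0.011, [316.0, 278.0]), (0, [316.0, 300.0]), (0.011, [316.0, 321.0])]
-0.011 [(-0.011, [316.0, 269.0]), (0, [316.0, 291.0]), (0.011, [316.0, 311.0])]
0 [(-0.011, [316.0, 260.0]), (0, [316.0, 281.0]), (0.011, [316.0, 300.0])]
0.008 [(-0.011, [316.0, 255.0]), (0, [316.0, 274.0]), (0.011, [316.0, 293.0])][ WARN:0@0.068] global loadsave.cpp:1063 imwrite_ Unsupported depth image for selected encoder is fallbacked to CV_8U.
```

View pics/tips.png

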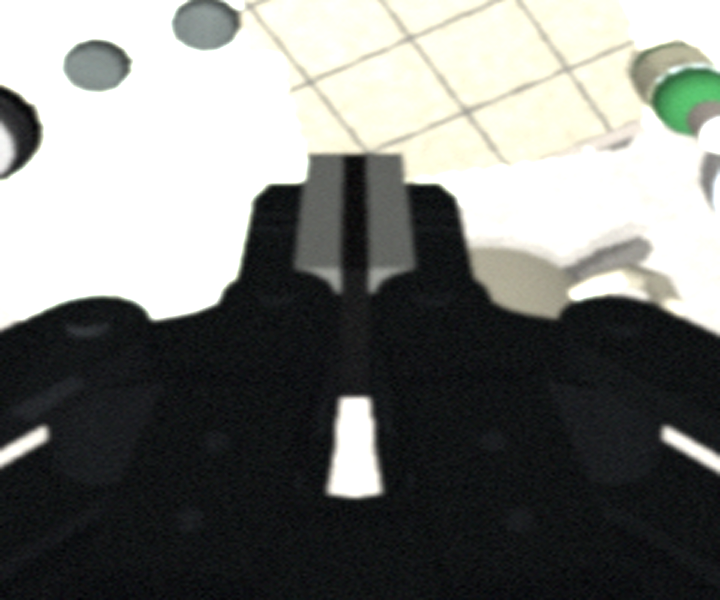

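The visible fingertips don't fall where I'd project them from the TCP. I'll check their real height with the fixed cameras.

```bash
python3 - <<'E'
from station import *
from h import *
import pickle
s=observe();print(s["ee_pos"])
d={n:camera(n) for n in("scene","top")}
pickle.dump((s,d),open("c1.pkl","wb"))
for n in d:
    c=d[n]
    for y in(-.03,0,.008):
        P=s["ee_pos"]+s["eef_rot"]@np.array([0,y,0])
        u=cv2.projectPoints((c["attitude"].T@(P-c["origin"])).reshape(1,3),np.zeros(3),np.zeros(3),K(c),c["distortion"])[0].ravel();print(n,y,u)
    u=u.astype(int); x0=max(u[0]-70,0);y0=max(u[1]-90,0)
    print(x0,y0)
    cv2.imwrite(f"pics/g_{n}.png",np.clip(cv2.resize(c["frame"][y0:y0+120,x0:x0+160],None,fx=5,fy=5,interpolation=cv2.INTER_CUBIC)*1.7,0,255).astype(np.uint8))
E
```

```text
[ 0.5634415  -0.05587907  0.2012549 ]
scene -0.03 [270.78639278 146.37084527]
scene 0 [272.03340492 159.14712245]
scene 0.008 [272.35604254 162.45720088]
202 72
top -0.03 [366.97374515 262.29316881]
top 0 [364.92528511 262.5131512 ]
top 0.008 [364.40603111 262.56890265]
294 172
```

View pics/g_scene.png

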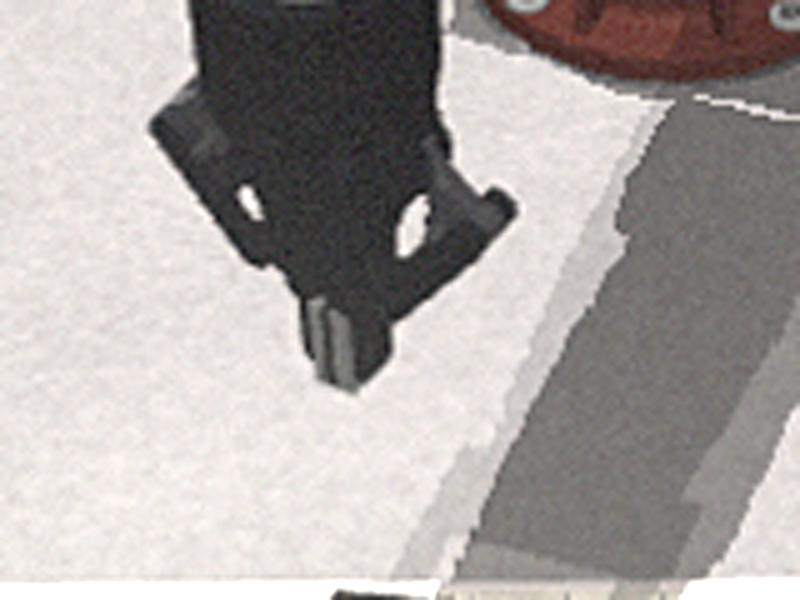

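View pics/g_top.png

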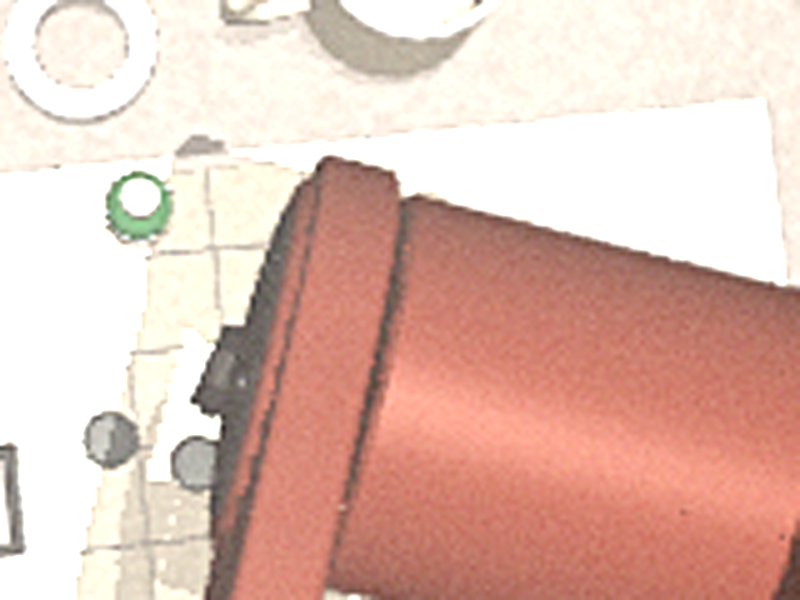

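The scene camera and the wrist camera agree that the closed tips sit about 30 mm behind the reported TCP. I'll hover above the start pad with enough clearance for either reading, then check again.

{"fn": "move_arm", "kwargs": {
  "steps": [
    [0,0.01,-0.05,-0.04,0],
    [0,0.02,-0.1,-0.08,0],
    [0,0.02,-0.1,-0.08,0],
    [0,0.02,-0.12,-0.1,0],
    [0,0.02,-0.12,-0.1,0],
    [0,0.02,-0.1,-0.1,0],
    [0,0.01,-0.05,-0.06,0],
    [0,0,0,0,0]
  ]
}}

```text
time: 3.3
ee_pos: [0.5926, -0.2165, 0.0595]
eef_rot: [[0.917, -0.003, 0.399], [-0.399, 0.002, 0.917], [-0.004, -1.0, 0.0]]
ft_force: [-0.7, 0.2, 0.0]
grip_width: 0.0004
```

```bash
cat > look.py <<'E'
import sys
from station import *
from h import *
import pickle
t=sys.argv[1]
s=observe();print(s["time"],s["ee_pos"],s["ft_force"])
d={}
for n in sys.argv[2:]:
    c=camera(n);d[n]=c
    P=s["ee_pos"]
    if n=="wrist": R,o=wpose(c,s)
    else: R,o=c["attitude"],c["origin"]
    u=cv2.projectPoints((R.T@(P-o)).reshape(1,3),np.zeros(3),np.zeros(3),K(c),c["distortion"])[0].ravel()
    x0=int(np.clip(u[0]-80,0,480));y0=int(np.clip(u[1]-80,0,360));print(n,"tcp px",u.round(1),"crop",x0,y0)
    cv2.imwrite(f"pics/{t}_{n}.png",np.clip(cv2.resize(c["frame"][y0:y0+120,x0:x0+160],None,fx=5,fy=5,interpolation=cv2.INTER_CUBIC)*1.5,0,255).astype(np.uint8))
    cv2.imwrite(f"pics/{t}_{n}_full.png",c["frame"])
pickle.dump((s,d),open(t+".pkl","wb"))
E
python3 look.py a scene wrist top
```

```text
3.3 [ 0.59264948 -0.21652457  0.05945245] [-0.66456739  0.16091817  0.0325963 ]
scene tcp px [191.  217.1] crop 111 137
wrist tcp px [316.1 280.5] crop 236 200
top tcp px [437.1 250. ] crop 357 169
```

View pics/a_scene.png

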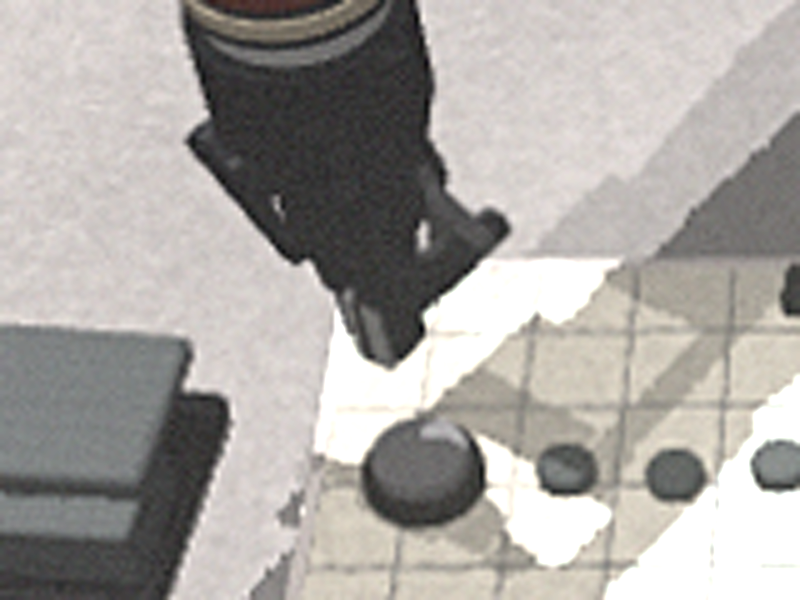

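View pics/a_wrist_full.png

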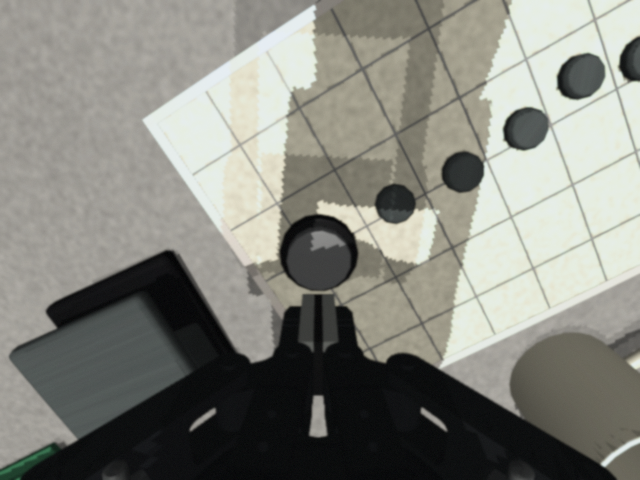

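```bash
python3 - <<'E'
from h import *
import pickle
s,d=pickle.load(open("a.pkl","rb"))
for n in("scene","wrist"):
    c=d[n]
    R,o=(c["attitude"],c["origin"]) if n=="scene" else wpose(c,s)
    pr=lambda P:cv2.projectPoints((R.T@(P-o)).reshape(1,3),np.zeros(3),np.zeros(3),K(c),c["distortion"])[0].ravel().round(1)
    for z in(.012,.032): print(n,"pad",z,pr(np.array([.5943,-.2155,z])))
    for y in(-.04,-.035,-.03,-.025,-.02):
        print(y,[pr(s["ee_pos"]+s["eef_rot"]@np.array([x,y,0])) for x in(-.011,0,.011)])
E
```

```text
scene pad 0.012 [195.5 233.5]
scene pad 0.032 [193.8 227. ]
-0.04 [array([190.9, 199.3]), array([187.2, 203.2]), array([183.5, 207.1])]
-0.035 [array([191.4, 201.1]), array([187.7, 204.9]), array([184. , 208.8])]
-0.03 [array([191.8, 202.9]), array([188.2, 206.7]), array([184.5, 210.6])]
-0.025 [array([192.3, 204.6]), array([188.7, 208.5]), array([185. , 212.4])]
-0.02 [array([192.8, 206.4]), array([189.2, 210.2]), array([185.5, 214.1])]
wrist pad 0.012 [318.9 249.5]
wrist pad 0.032 [319.  261.8]
-0.04 [array([315.6, 299.2]), array([315.7, 323.3]), array([315.8, 346.2])]
-0.035 [array([315.7, 293.3]), array([315.7, 316.8]), array([315.8, 339.2])]
-0.03 [array([315.7, 287.8]), array([315.8, 310.7]), array([315.9, 332.6])]
-0.025 [array([315.8, 282.6]), array([315.9, 305. ]), array([315.9, 326.4])]
-0.02 [array([315.8, 277.6]), array([315.9, 299.6]), array([316. , 320.6])]
```

View pics/a_wrist.png

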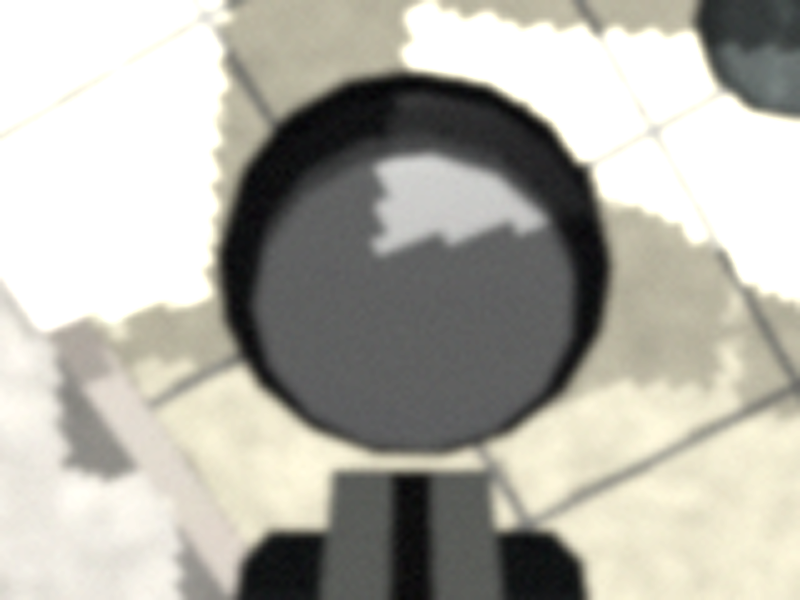

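The wrist picture shows the pad top centre at (319,260), within 1 mm of my prediction. The tips are still well above it. I'll lower in stages, centred on the pad.

{"fn": "move_arm", "kwargs": {
  "steps": [
    [0,0.004,0.002,-0.03,0],
    [0,0.004,0.002,-0.04,0],
    [0,0,0,-0.03,0],
    [0,0,0,-0.02,0],
    [0,0,0,0,0]
  ]
}}

```text
time: 4.08
ee_pos: [0.5954, -0.2155, 0.0305]
eef_rot: [[0.917, -0.001, 0.398], [-0.398, 0.001, 0.917], [-0.002, -1.0, 0.0]]
ft_force: [-1.1, -0.6, 0.3]
grip_width: 0.0001
```

```bash
python3 look.py b scene wrist
```

```text
4.075 [ 0.59539607 -0.21546159  0.03052094] [-1.13155993 -0.55784686  0.34030402]
scene tcp px [193.8 227.9] crop 113 147
wrist tcp px [316.1 280.5] crop 236 200
```

View pics/b_scene.png

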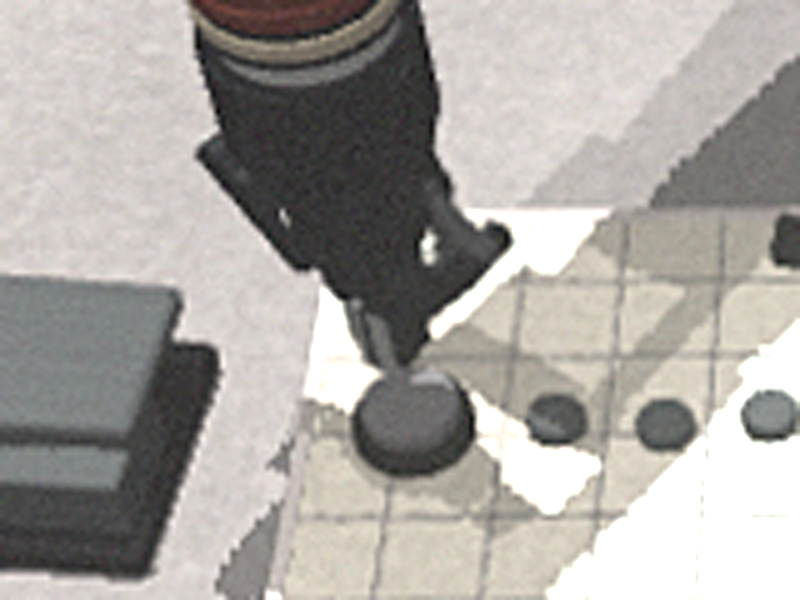

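View pics/b_wrist.png

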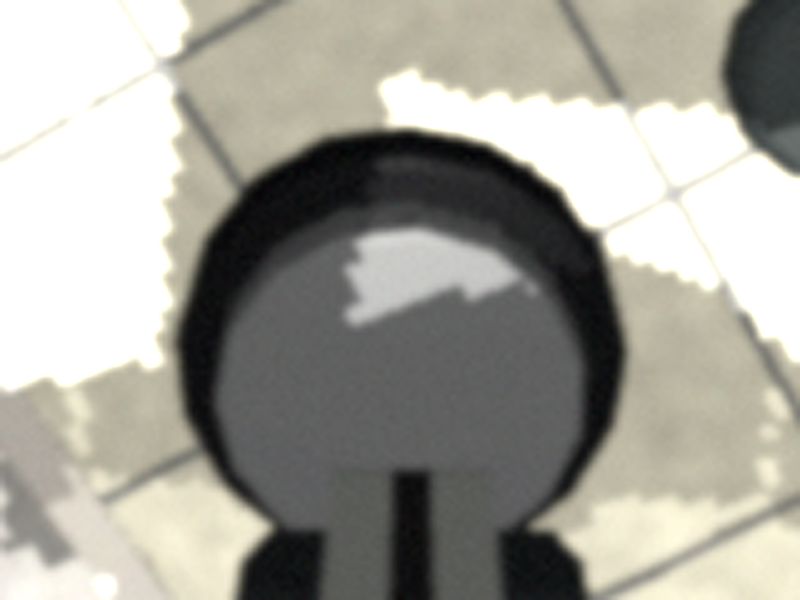

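The tip is still about 35 mm above the pad and centred over it. I'll carry on down, finishing with small steps.

{"fn": "move_arm", "kwargs": {
  "steps": [
    [0,-0.004,0,-0.03,0],
    [0,0,0,-0.03,0],
    [0,0,0,-0.02,0],
    [0,0,0,-0.01,0],
    [0,0,0,0,0]
  ]
}}

```text
time: 4.8
ee_pos: [0.5948, -0.2156, 0.0085]
eef_rot: [[0.917, -0.001, 0.398], [-0.398, 0.0, 0.917], [-0.001, -1.0, -0.0]]
ft_force: [-0.4, 0.6, 0.4]
grip_width: -0.0
```

```bash
python3 look.py c scene wrist
```

```text
4.8 [ 0.59480088 -0.21564881  0.00854379] [-0.40115005  0.64294248  0.36515669]
scene tcp px [195.7 234.8] crop 115 154
wrist tcp px [316.1 280.5] crop 236 200
```

View pics/c_scene.png

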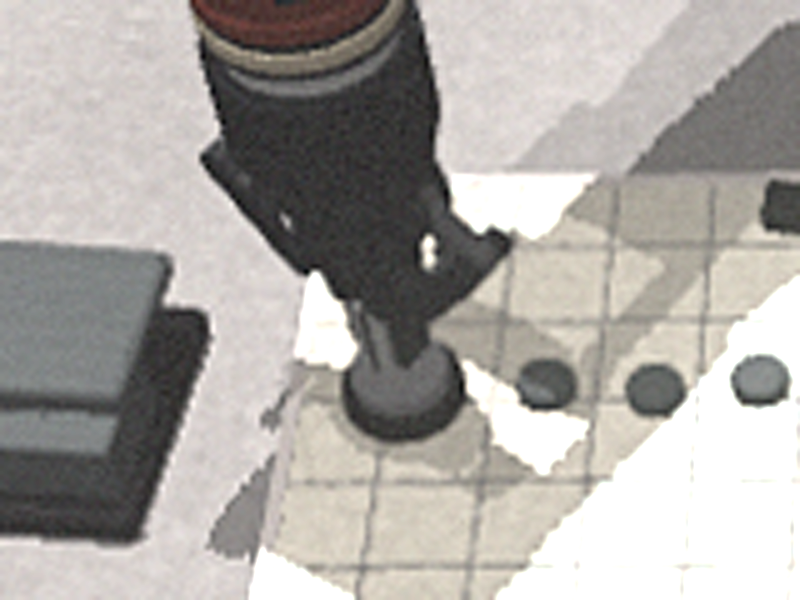

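View pics/c_wrist.png

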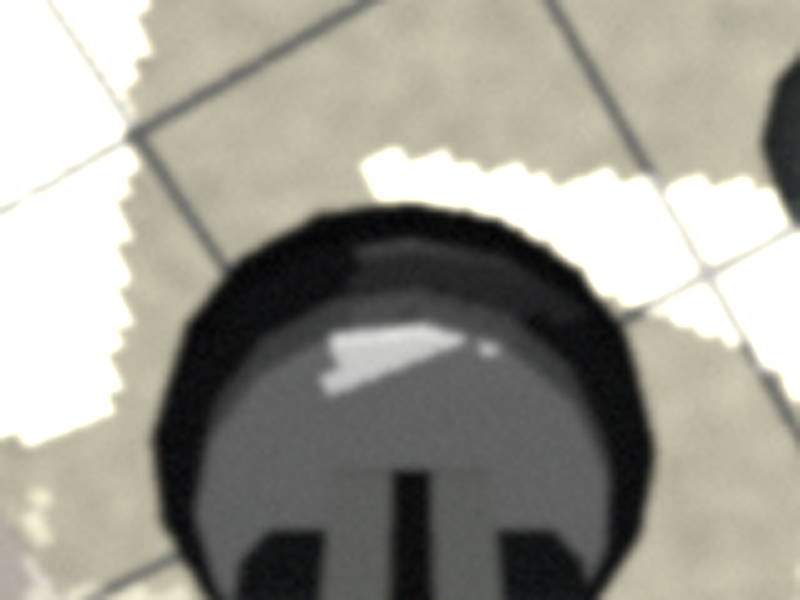

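{"fn": "move_arm", "kwargs": {
  "steps": [
    [0,0,0,-0.012,0],
    [0,0,0,-0.012,0],
    [0,0,0,-0.008,0],
    [0,0,0,0,0]
  ]
}}

```text
time: 5.4
ee_pos: [0.5949, -0.2157, 0.0009]
eef_rot: [[0.917, -0.0, 0.398], [-0.398, 0.0, 0.917], [-0.0, -1.0, 0.0]]
ft_force: [-0.8, 0.4, 0.8]
grip_width: -0.0003
```

```bash
python3 look.py d wrist scene
```

```text
5.4 [ 0.59494659 -0.21569864  0.0008708 ] [-0.79722213  0.41459257  0.83560133]
wrist tcp px [316.1 280.5] crop 236 200
scene tcp px [196.3 237.2] crop 116 157
```

View pics/d_wrist.png

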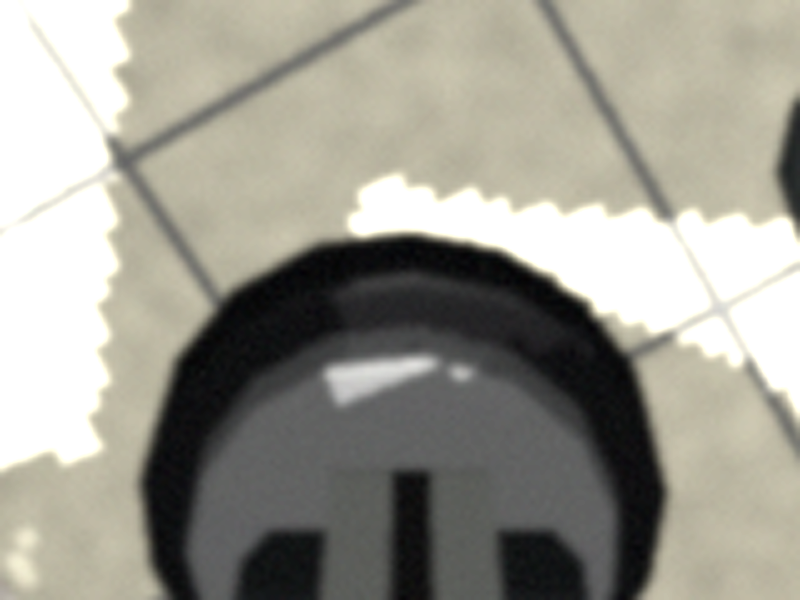

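View pics/d_scene.png

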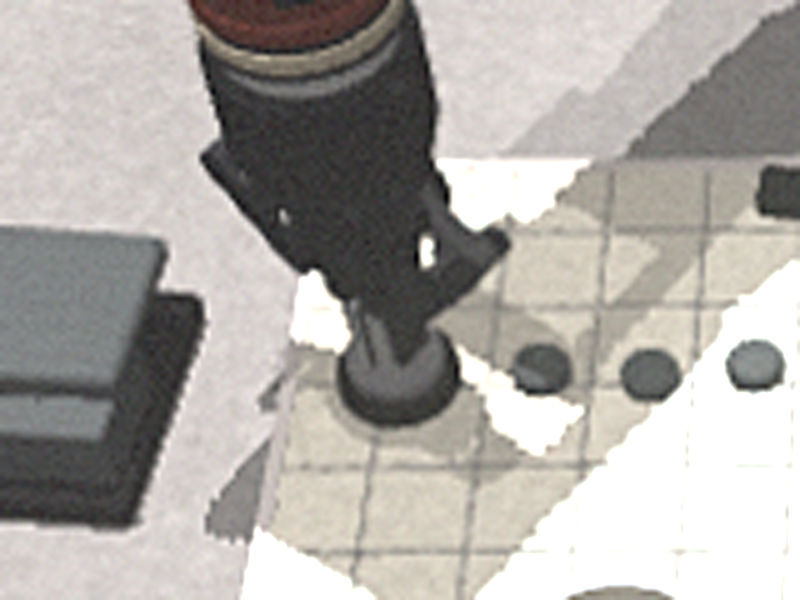

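{"fn": "move_arm", "kwargs": {
  "steps": [
    [0,0,0,-0.008,0],
    [0,0,0,-0.008,0],
    [0,0,0,0,0]
  ]
}}

```text
time: 5.88
ee_pos: [0.5951, -0.2158, -0.0029]
eef_rot: [[0.917, 0.0, 0.398], [-0.398, -0.0, 0.917], [0.0, -1.0, 0.0]]
ft_force: [-0.5, 0.0, 3.5]
grip_width: -0.0
```

```bash
python3 look.py e wrist
```

```text
5.875 [ 0.59509818 -0.21576103 -0.00291793] [-0.46730064  0.01870962  3.48658636]
wrist tcp px [316.1 280.5] crop 236 200
```

View pics/e_wrist.png

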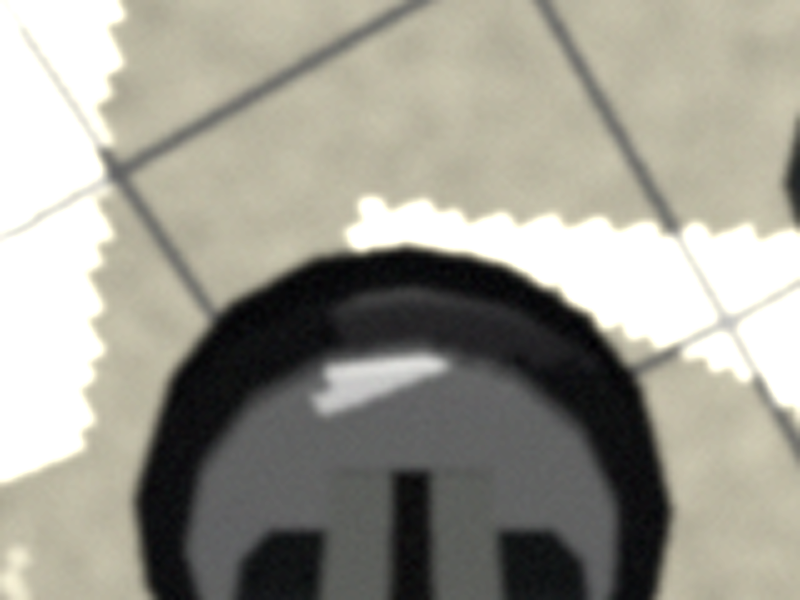

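The force is 3.5 N and the wrist picture shows the pad's side nearly gone, so the pad is pressed about 5 mm. That puts the tip about 30 mm above the reported TCP z. Now I'll let it up.

{"fn": "move_arm", "kwargs": {
  "steps": [
    [0,0,0,0,0],
    [0,0,0,0.02,0],
    [0,0,0,0.02,0],
    [0,0,0,0.02,0],
    [0,0,0,0,0],
    [0,0,0,0,0]
  ]
}}

```text
time: 6.68
ee_pos: [0.5949, -0.2157, 0.0118]
eef_rot: [[0.917, -0.0, 0.398], [-0.398, 0.0, 0.917], [-0.0, -1.0, -0.0]]
ft_force: [-0.1, 0.3, -0.6]
grip_width: -0.0002
```

```bash
python3 look.py f wrist
```

```text
6.675 [ 0.59485713 -0.21565613  0.01176699] [-0.08333688  0.34335878 -0.55856179]
wrist tcp px [316.1 280.5] crop 236 200
```

View pics/f_wrist.png

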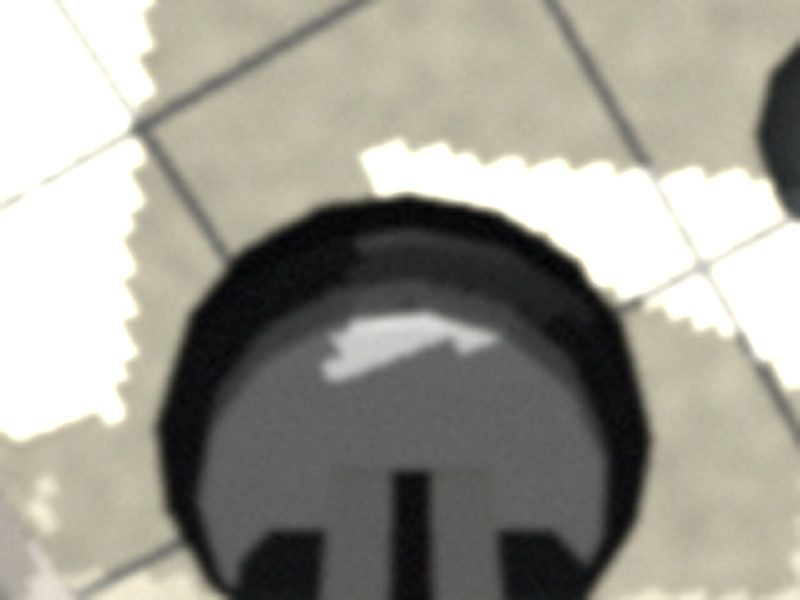

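The pad is back up: its lighter side rim shows again. Next I'll move over counter 1 at this height.

{"fn": "move_arm", "kwargs": {
  "steps": [
    [0,-0.006,0.03,0,0],
    [0,-0.006,0.03,0,0],
    [0,-0.006,0.03,0,0],
    [0,-0.006,0.03,0,0],
    [0,-0.008,0.03,0,0],
    [0,-0.008,0.03,0,0],
    [0,-0.008,0.038,0,0],
    [0,0,0,0,0]
  ]
}}

```text
time: 7.72
ee_pos: [0.5826, -0.1603, 0.0118]
eef_rot: [[0.918, -0.001, 0.398], [-0.398, 0.0, 0.918], [-0.001, -1.0, 0.0]]
ft_force: [-0.4, -0.4, -0.9]
grip_width: -0.0003
```

```bash
python3 look.py g wrist scene
```

```text
7.725 [ 0.58264231 -0.16034767  0.01175038] [-0.44804817 -0.361616   -0.86232548]
wrist tcp px [316.1 280.5] crop 236 200
scene tcp px [224.6 231.3] crop 144 151
```

View pics/g_wrist.png

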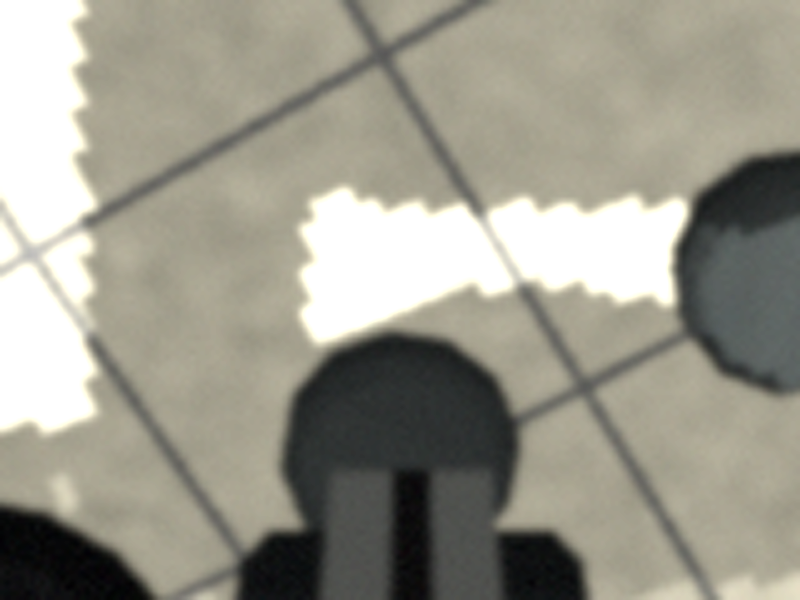

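View pics/g_scene.png

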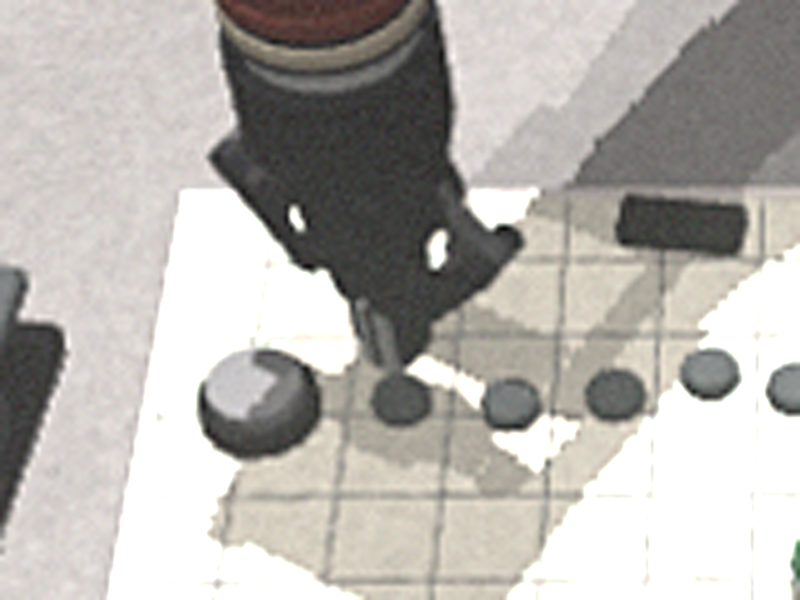

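The tips are close to centred over counter 1, which is at crop (400,450); they need about 2 mm towards −x. I'll lower to about 5 mm above its top.

{"fn": "move_arm", "kwargs": {
  "steps": [
    [0,-0.003,0,-0.016,0],
    [0,-0.003,0,-0.016,0],
    [0,0,0,-0.016,0],
    [0,0,0,-0.01,0],
    [0,0,0,-0.006,0],
    [0,0,0,0,0]
  ]
}}

```text
time: 8.57
ee_pos: [0.5814, -0.1612, -0.0042]
eef_rot: [[0.917, -0.0, 0.398], [-0.398, 0.0, 0.917], [-0.0, -1.0, -0.0]]
ft_force: [-0.4, -0.7, -0.5]
grip_width: -0.0001
```

```bash
python3 look.py h wrist scene
```

```text
8.575 [ 0.5814333  -0.1612089  -0.00423328] [-0.43197707 -0.74878342 -0.47175435]
wrist tcp px [316.1 280.5] crop 236 200
scene tcp px [225.3 235.9] crop 145 155
```

View pics/h_wrist.png

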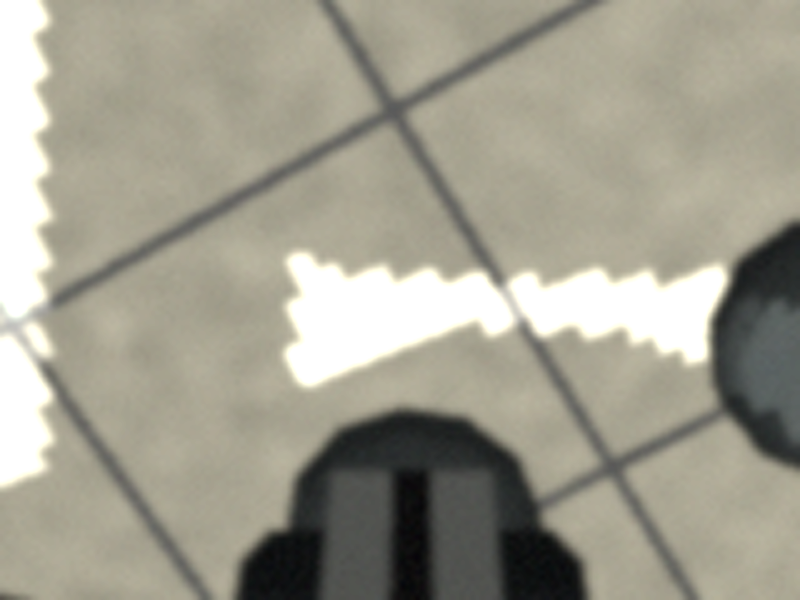

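View pics/h_scene.png

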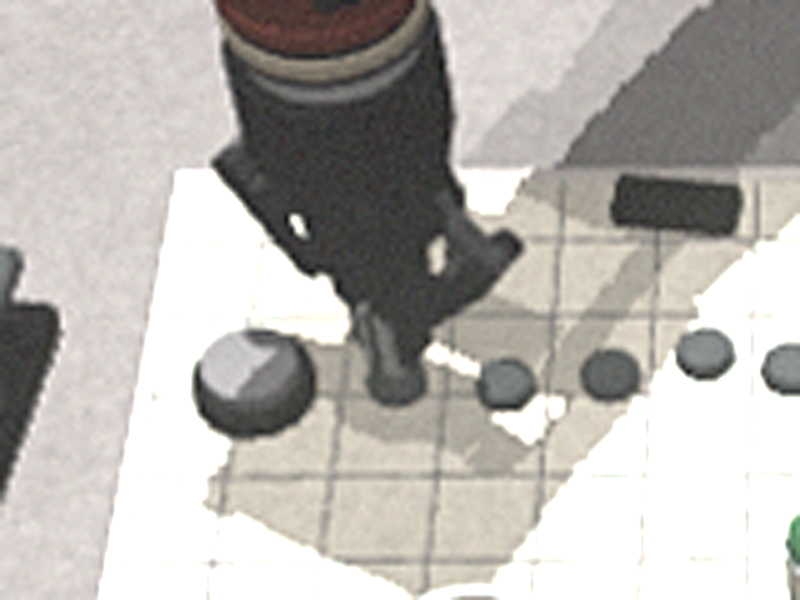

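The tips are centred over counter 1 with a small gap. Now I'll follow the row slowly, starting with counter 1 to 2.

{"fn": "move_arm", "kwargs": {
  "steps": [
    [0,-0.0004,0.0115,0,0],
    [0,-0.0004,0.0115,0,0],
    [0,-0.0004,0.0115,0,0],
    [0,-0.0004,0.0115,0,0],
    [0,-0.0004,0.0115,0,0],
    [0,-0.0004,0.0115,0,0],
    [0,-0.0004,0.0115,0,0],
    [0,-0.0004,0.0115,0,0]
  ]
}}

```text
time: 9.68
ee_pos: [0.5807, -0.138, -0.0041]
eef_rot: [[0.917, 0.0, 0.398], [-0.398, -0.0, 0.917], [0.0, -1.0, -0.0]]
ft_force: [0.9, -0.3, 0.2]
grip_width: 0.0004
```

{"fn": "move_arm", "kwargs": {
  "steps": [
    [0,-0.0004,0.0115,0,0],
    [0,-0.0004,0.0115,0,0],
    [0,-0.0004,0.0115,0,0],
    [0,-0.0004,0.0115,0,0],
    [0,-0.0004,0.0115,0,0],
    [0,-0.0004,0.0115,0,0],
    [0,-0.0004,0.0115,0,0],
    [0,0,0,0,0]
  ]
}}

```text
time: 10.68
ee_pos: [0.58, -0.1178, -0.0041]
eef_rot: [[0.917, -0.0, 0.398], [-0.398, 0.0, 0.917], [-0.0, -1.0, 0.0]]
ft_force: [0.2, -0.5, -0.1]
grip_width: 0.0001
```

```bash
python3 look.py i wrist
```

```text
10.675 [ 0.57995775 -0.11784907 -0.00412274] [ 0.24340981 -0.50034542 -0.10856078]
wrist tcp px [316.1 280.5] crop 236 200
```

View pics/i_wrist_full.png

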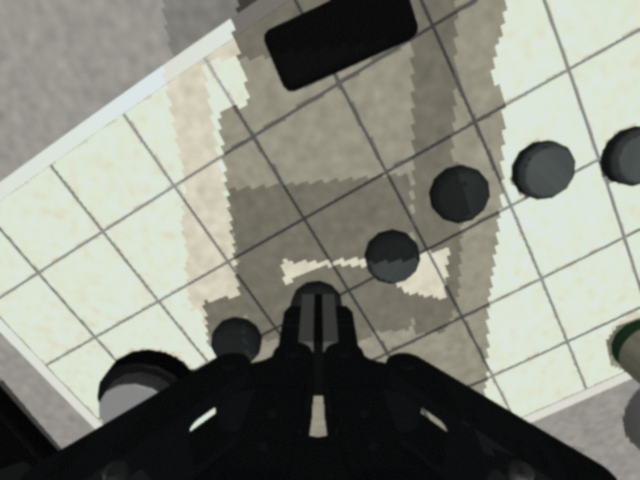

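The tips are over counter 2 (edge at row 281, same relation as before), and counter 1 hasn't moved. On to counter 3.

{"fn": "move_arm", "kwargs": {
  "steps": [
    [0,-0.0027,0.011,0,0],
    [0,-0.0027,0.011,0,0],
    [0,-0.0027,0.011,0,0],
    [0,-0.0027,0.011,0,0],
    [0,-0.0027,0.011,0,0],
    [0,-0.0027,0.011,0,0],
    [0,-0.0027,0.011,0,0],
    [0,-0.0027,0.011,0,0]
  ]
}}

```text
time: 11.72
ee_pos: [0.5745, -0.0959, -0.0041]
eef_rot: [[0.917, -0.0, 0.398], [-0.398, 0.0, 0.917], [-0.0, -1.0, 0.0]]
ft_force: [-0.2, 0.3, -0.1]
grip_width: 0.0002
```

{"fn": "move_arm", "kwargs": {
  "steps": [
    [0,-0.0027,0.011,0,0],
    [0,-0.0027,0.011,0,0],
    [0,-0.0027,0.011,0,0],
    [0,-0.0027,0.011,0,0],
    [0,-0.0027,0.011,0,0],
    [0,-0.0027,0.011,0,0],
    [0,0,0,0,0]
  ]
}}

```text
time: 12.6
ee_pos: [0.5705, -0.0794, -0.0041]
eef_rot: [[0.917, -0.0, 0.398], [-0.398, 0.0, 0.917], [-0.0, -1.0, -0.0]]
ft_force: [0.5, 0.6, -0.7]
grip_width: -0.0
```

```bash
python3 look.py j wrist
```

```text
12.6 [ 0.57047631 -0.0793864  -0.00411829] [ 0.52672825  0.57797931 -0.69624514]
wrist tcp px [316.1 280.5] crop 236 200
```

View pics/j_wrist_full.png

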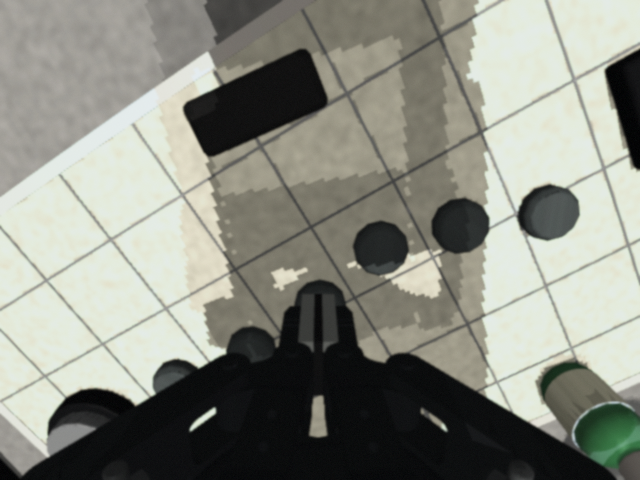

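Over counter 3. On to counter 4.

{"fn": "move_arm", "kwargs": {
  "steps": [
    [0,-0.0043,0.0101,0,0],
    [0,-0.0043,0.0101,0,0],
    [0,-0.0043,0.0101,0,0],
    [0,-0.0043,0.0101,0,0],
    [0,-0.0043,0.0101,0,0],
    [0,-0.0043,0.0101,0,0],
    [0,-0.0043,0.0101,0,0]
  ]
}}

```text
time: 13.52
ee_pos: [0.5629, -0.0617, -0.0041]
eef_rot: [[0.917, 0.0, 0.398], [-0.398, -0.0, 0.917], [0.0, -1.0, 0.0]]
ft_force: [0.5, 0.2, -0.1]
grip_width: -0.0001
```

{"fn": "move_arm", "kwargs": {
  "steps": [
    [0,-0.0043,0.0101,0,0],
    [0,-0.0043,0.0101,0,0],
    [0,-0.0043,0.0101,0,0],
    [0,-0.0043,0.0101,0,0],
    [0,-0.0043,0.0101,0,0],
    [0,-0.0043,0.0101,0,0],
    [0,-0.0043,0.0101,0,0],
    [0,0,0,0,0]
  ]
}}

```text
time: 14.52
ee_pos: [0.5554, -0.044, -0.0041]
eef_rot: [[0.917, -0.0, 0.398], [-0.398, 0.0, 0.917], [-0.0, -1.0, -0.0]]
ft_force: [-0.0, 0.2, -0.5]
grip_width: 0.0
```

```bash
python3 look.py k wrist
```

```text
14.525 [ 0.55536125 -0.04403623 -0.00413045] [-0.02768941  0.18779883 -0.4591444 ]
wrist tcp px [316.1 280.5] crop 236 200
```

View pics/k_wrist_full.png

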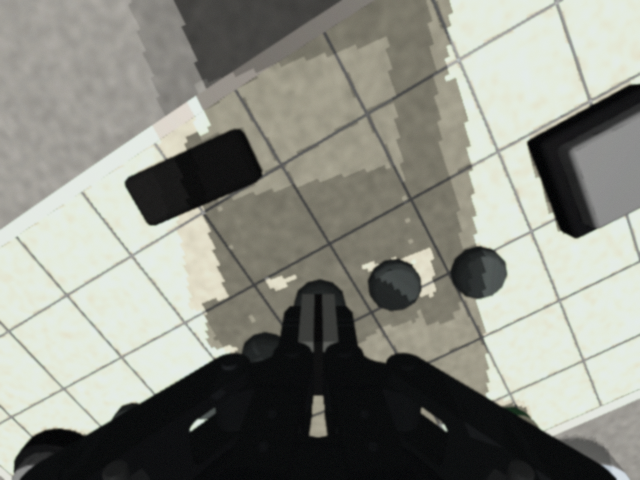

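Over counter 4. On to counter 5.

{"fn": "move_arm", "kwargs": {
  "steps": [
    [0,0.001,0.01,0,0],
    [0,0.001,0.01,0,0],
    [0,0.001,0.01,0,0],
    [0,0.001,0.01,0,0],
    [0,0.001,0.01,0,0],
    [0,0.001,0.01,0,0],
    [0,0.001,0.01,0,0]
  ]
}}

```text
time: 15.45
ee_pos: [0.5572, -0.0266, -0.0041]
eef_rot: [[0.917, -0.0, 0.398], [-0.398, -0.0, 0.917], [-0.0, -1.0, -0.0]]
ft_force: [-0.2, 0.5, -1.2]
grip_width: -0.0003
```

{"fn": "move_arm", "kwargs": {
  "steps": [
    [0,0.001,0.01,0,0],
    [0,0.001,0.01,0,0],
    [0,0.001,0.01,0,0],
    [0,0.001,0.01,0,0],
    [0,0.001,0.01,0,0],
    [0,0.001,0.01,0,0],
    [0,0.001,0.01,0,0],
    [0,0,0,0,0]
  ]
}}

```text
time: 16.45
ee_pos: [0.559, -0.0091, -0.0041]
eef_rot: [[0.917, 0.0, 0.398], [-0.398, -0.0, 0.917], [0.0, -1.0, -0.0]]
ft_force: [0.5, -0.1, 0.6]
grip_width: -0.0003
```

```bash
python3 look.py l wrist
```

```text
16.45 [ 0.55902691 -0.00908041 -0.00408887] [ 0.45439045 -0.12881872  0.59023003]
wrist tcp px [316.1 280.5] crop 236 200
```

View pics/l_wrist_full.png

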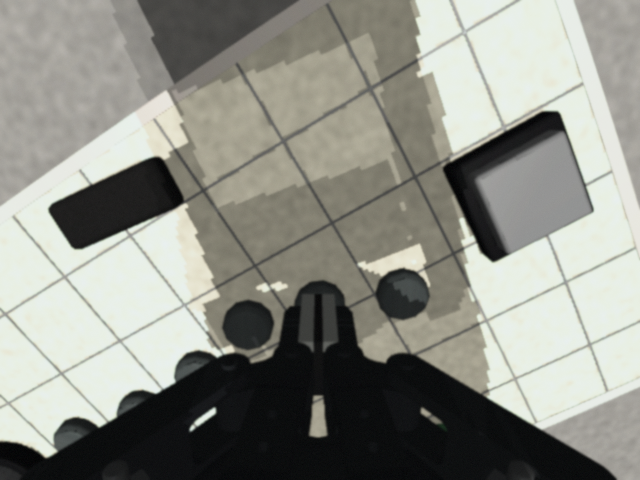

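Over counter 5, and counters 1–4 are unmoved. On to counter 6.

{"fn": "move_arm", "kwargs": {
  "steps": [
    [0,0.0027,0.01,0,0],
    [0,0.0027,0.01,0,0],
    [0,0.0027,0.01,0,0],
    [0,0.0027,0.01,0,0],
    [0,0.0027,0.01,0,0],
    [0,0.0027,0.01,0,0],
    [0,0.0027,0.01,0,0]
  ]
}}

```text
time: 17.38
ee_pos: [0.5638, 0.0084, -0.0041]
eef_rot: [[0.917, -0.0, 0.398], [-0.398, -0.0, 0.917], [-0.0, -1.0, -0.0]]
ft_force: [-0.5, 0.4, -0.1]
grip_width: 0.0001
```

{"fn": "move_arm", "kwargs": {
  "steps": [
    [0,0.0027,0.01,0,0],
    [0,0.0027,0.01,0,0],
    [0,0.0027,0.01,0,0],
    [0,0.0027,0.01,0,0],
    [0,0.0027,0.01,0,0],
    [0,0.0027,0.01,0,0],
    [0,0.0027,0.01,0,0],
    [0,0,0,0,0]
  ]
}}

```text
time: 18.38
ee_pos: [0.5685, 0.026, -0.0041]
eef_rot: [[0.917, 0.0, 0.398], [-0.398, 0.0, 0.917], [0.0, -1.0, 0.0]]
ft_force: [0.3, -0.4, 0.0]
grip_width: -0.0001
```

```bash
python3 look.py m wrist; python3 - <<'E'
from h import *
import pickle
s,d=pickle.load(open("m.pkl","rb"));c=d["wrist"];R,o=wpose(c,s)
g=cv2.cvtColor(c["frame"],cv2.COLOR_BGR2GRAY)
m=((g>90)&(g<160)).astype(np.uint8);n,l,st,ce=cv2.connectedComponentsWithStats(m,connectivity=4)
for i in range(1,n):
    if 3000<st[i,4]<9000: print(st[i],ce[i],onz(c,ce[i],.032,R,o))
E
```

```text
18.375 [ 0.56850604  0.02595844 -0.0041038 ] [ 0.31621779 -0.35269464  0.01851905]
wrist tcp px [316.1 280.5] crop 236 200
[ 574  207   66  107 3573] [606.92975091 259.03974251] [0.59090049 0.14362497 0.032     ]
[ 521  311  119  169 7988] [604.81384577 407.18102153] [0.66767517 0.13114549 0.032     ]
```

View pics/m_wrist_full.png

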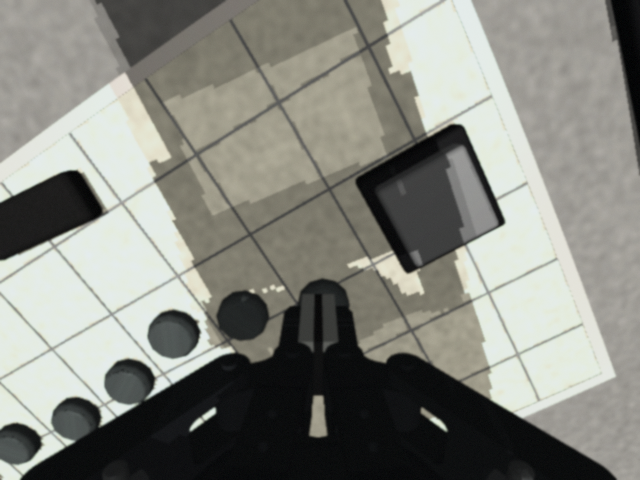

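Over counter 6 (edge at row 280), with the others unmoved. The finish pad top is centred near (438,206).

```bash
python3 - <<'E'
from h import *
import pickle
s,d=pickle.load(open("m.pkl","rb"));c=d["wrist"];R,o=wpose(c,s)
P=[onz(c,p,.032,R,o) for p in[(375,193),(464,145),(502,218),(413,269)]]
print(np.round(P,4),np.mean(P,0))
E
```

```text
[[0.5287 0.0673 0.032 ]
 [0.525  0.1028 0.032 ]
 [0.5571 0.1085 0.032 ]
 [0.5635 0.0703 0.032 ]] [0.5435708  0.08720634 0.032     ]
```

{"fn": "move_arm", "kwargs": {
  "steps": [
    [0,0,0,0.01,0],
    [0,0,0,0.02,0],
    [0,0,0,0.02,0],
    [0,0,0,0.015,0],
    [0,0,0,0,0]
  ]
}}

```text
time: 19.05
ee_pos: [0.569, 0.0257, 0.0128]
eef_rot: [[0.917, 0.001, 0.398], [-0.398, -0.0, 0.917], [0.001, -1.0, 0.0]]
ft_force: [-0.2, 0.6, 0.3]
grip_width: -0.0002
```

{"fn": "move_arm", "kwargs": {
  "steps": [
    [0,-0.0093,0.0203,0,0],
    [0,-0.0093,0.0203,0,0],
    [0,-0.0093,0.0203,0,0],
    [0,-0.0093,0.0203,0,0],
    [0,-0.0093,0.0203,0,0],
    [0,-0.0093,0.0203,0,0],
    [0,-0.0093,0.0203,0,0],
    [0,-0.0093,0.0203,0,0]
  ]
}}

```text
time: 20.05
ee_pos: [0.5497, 0.0667, 0.0122]
eef_rot: [[0.917, 0.0, 0.398], [-0.398, -0.0, 0.917], [0.0, -1.0, 0.0]]
ft_force: [0.1, -0.2, -0.7]
grip_width: -0.0
```

{"fn": "move_arm", "kwargs": {
  "steps": [
    [0,-0.0093,0.0203,0,0],
    [0,-0.0093,0.0203,0,0],
    [0,-0.0093,0.0203,0,0],
    [0,-0.0093,0.0203,0,0],
    [0,0,0,-0.01,0],
    [0,0,0,-0.01,0],
    [0,0,0,0,0]
  ]
}}

```text
time: 20.92
ee_pos: [0.5403, 0.0865, 0.0068]
eef_rot: [[0.917, -0.001, 0.399], [-0.399, -0.0, 0.917], [-0.001, -1.0, -0.0]]
ft_force: [-0.1, -0.0, 0.5]
grip_width: 0.0002
```

```bash
python3 look.py n wrist scene
```

```text
20.925 [0.54029032 0.08649146 0.00675431] [-0.06850079 -0.02955218  0.50893395]
wrist tcp px [316.1 280.5] crop 236 200
scene tcp px [351.3 226.9] crop 271 146
```

View pics/n_wrist_full.png

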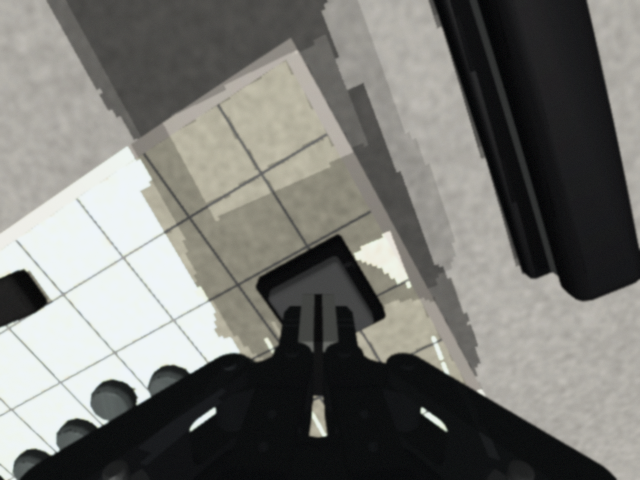

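View pics/n_scene.png

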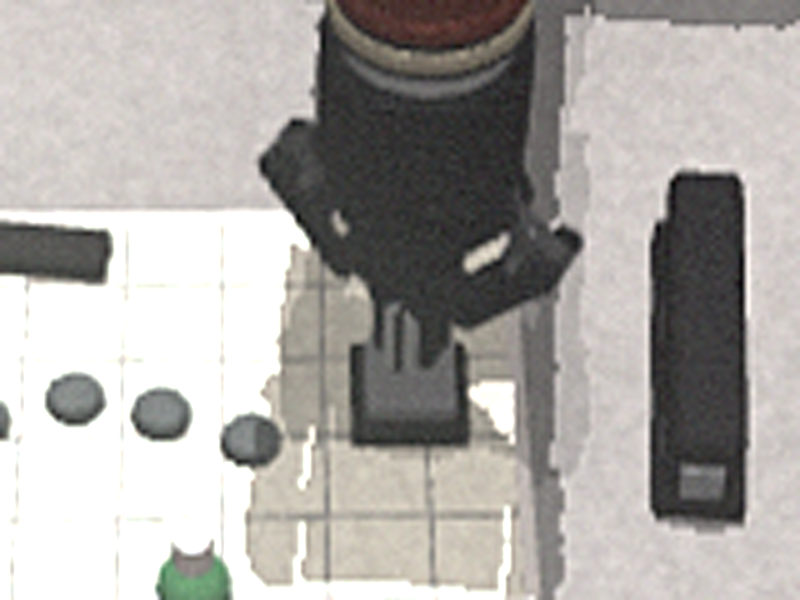

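The tips are centred on the square pad, about 4–5 mm above it. Pressing slowly.

{"fn": "move_arm", "kwargs": {
  "steps": [
    [0,0,0,-0.01,0],
    [0,0,0,-0.01,0],
    [0,0,0,-0.008,0],
    [0,0,0,-0.006,0],
    [0,0,0,0,0]
  ]
}}

```text
time: 21.65
ee_pos: [0.5406, 0.0866, -0.0012]
eef_rot: [[0.917, -0.0, 0.398], [-0.398, -0.0, 0.917], [0.0, -1.0, -0.0]]
ft_force: [-0.4, 0.4, 2.3]
grip_width: -0.0001
```

```bash
python3 look.py o wrist
```

```text
21.65 [ 0.54062086  0.08657806 -0.00122961] [-0.38031418  0.35384583  2.25170761]
wrist tcp px [316.1 280.5] crop 236 200
```

View pics/o_wrist.png

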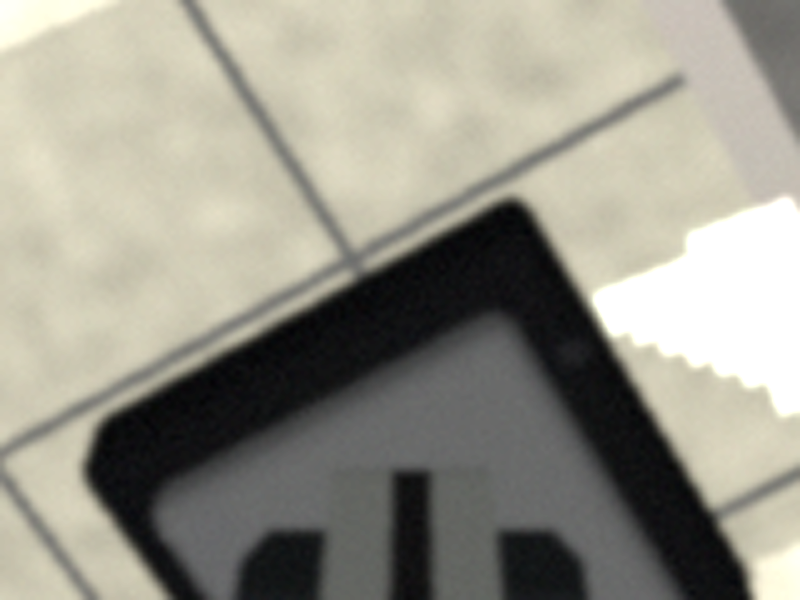

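View pics/n_wrist.png

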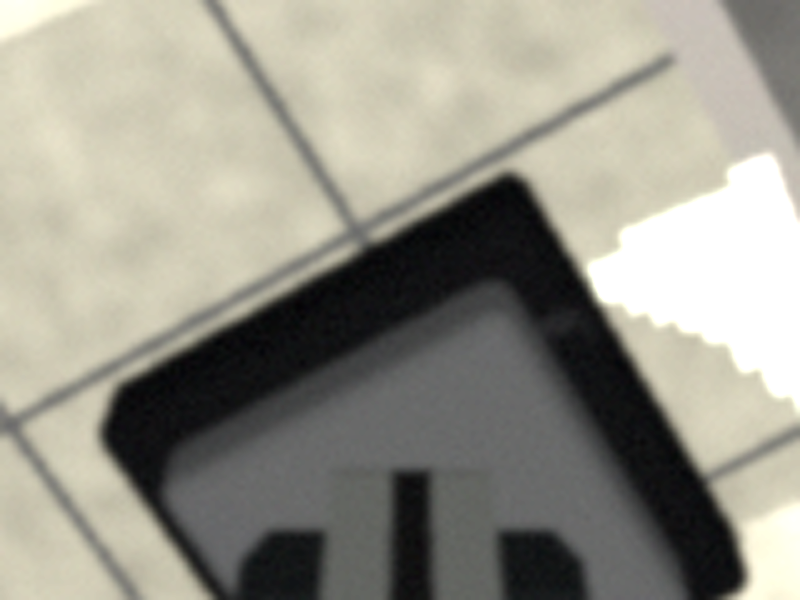

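The pad is down about 3.5 mm with 2.3 N of force. I'll go 1.5 mm further for margin and hold.

{"fn": "move_arm", "kwargs": {
  "steps": [
    [0,0,0,-0.003,0],
    [0,0,0,-0.003,0],
    [0,0,0,0,0],
    [0,0,0,0,0]
  ]
}}

```text
time: 22.2
ee_pos: [0.5407, 0.0866, -0.0027]
eef_rot: [[0.917, 0.0, 0.398], [-0.398, -0.0, 0.917], [0.0, -1.0, -0.0]]
ft_force: [-1.5, -1.4, 3.8]
grip_width: 0.0001
```

```bash
python3 look.py p wrist scene; python3 - <<'E'
from station import *
for i in range(4): camera("top"); print(observe()["ee_pos"][2],observe()["ft_force"])
E
```

```text
22.2 [ 0.54066631  0.08658436 -0.00272913] [-1.4888111 -1.4061925  3.7629184]
wrist tcp px [316.1 280.5] crop 236 200
scene tcp px [351.2 230.1] crop 271 150
-0.002752564458158621 [-0.1966758  -0.51935698  3.67741567]
-0.0027610591505054655 [-0.77727195 -0.63524832  4.27202339]
-0.002808629229986051 [-0.82139529 -0.24521301  2.75965391]
-0.002814965817681092 [-1.35559705 -1.57174379  3.94903335]
```

View pics/p_wrist.png

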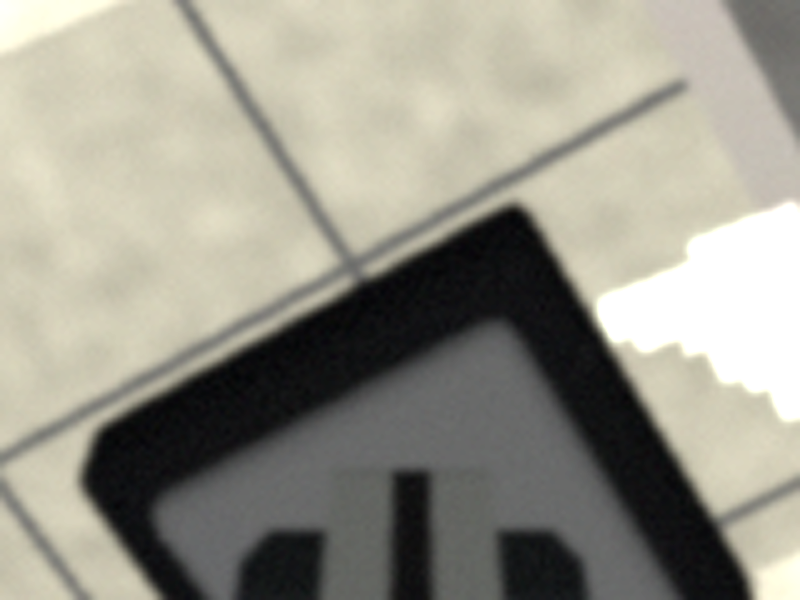

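View pics/p_scene_full.png

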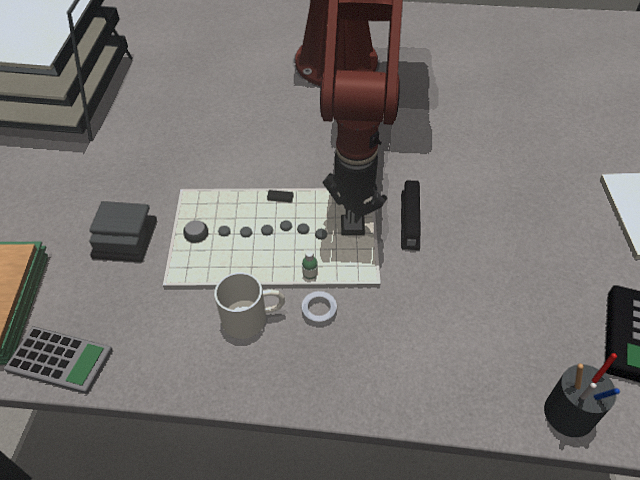

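The finish pad is held about 5 mm down at roughly 3.7 N. In the scene picture all six counters and the bystanders sit at the same pixels as at the start, so I'm handing in.

```bash
python3 - <<'E'
from station import *
print(finish_job()); 
E
```

```text
the job is handed in; nothing more can be done
None
```

The route is done in the order asked, and I handed it in at about 22.5 s with the square finish pad held down.

- **Start pad:** I pressed it about 5 mm with 3.5 N and let it up. The wrist picture afterwards showed the pad fully raised.
- **Counters:** I followed 1 to 6 slowly, at about 20–25 mm/s. The closed fingertips stayed roughly 5 mm above the counter tops, and I looked at each counter to check the tips were over it.
- **Finish pad:** It is held about 5 mm down at about 3.7 N; the last readings ranged from 2.8 to 4.3 N because the force signal is noisy.
- **Everything else:** In the last scene picture the counters and bystanders sit where they were at the start, judged by eye. I never felt contact with a counter.

**Disagreement:** the closed fingertips are not 8 mm ahead of the reported TCP as described. The pad contact and force put them about 30 mm behind it. My camera estimates were 28–40 mm, so I used the contact value, which leaves the gap above the counters uncertain by about a millimetre or more. The sideways position of the tips is good to about 2–3 mm. The scene camera's view was also off by about 2–3 pixels (roughly 4 mm) from the wrist camera, so I relied on the wrist camera for positions.

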